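# Screw the outlet head onto the bench post until its spout is over the cup

## Robot

A 6-joint arm with a two-finger parallel gripper is mounted at the origin on a cart in front of the work surface, level with it; the furniture and walls round the work are solid. World frame = base frame: x ahead of the robot, y to its left, z up, the work surface at z = 0. Lengths are in m, angles in rad, forces in N, time in s.
With the tool pointing down it reaches from about 0.375 to 0.9 m from the base axis. Payload 3.1 kg.
Tool frame: the origin (TCP) lies midway between the tips of the shut fingers; the grasp point (between the pads) lies 19 mm behind it; z points along the fingers, y is the line along which they close (so a half turn about z gives the same grasp; the last joint's range is limited). The gripper opens to 87 mm and grips with 3 to 60 N. Pads are 19 mm wide; open, the fingers measure 117 mm over their backs; the gripper's body (75 mm by 190 mm) begins 51 mm behind the grasp point.
Start: joints at [1.169, 0.527, 1.433, -0, 1.181, -0.178], TCP at [0.138, 0.61, 0.223] pointing down, gripper open.
Joint ranges: [-3.08, 3.08], [-0.75, 2.2], [0.22, 2.44], [-1.43, 4.57], [0, 2.65], [-2.85, 2.85]. Speed limits (rad/s): [2.79, 2.79, 3.14, 3.14, 3.14, 3.14].

## Interface

Orientations are given as a unit quaternion [w, x, y, z].
In Python, from bench import bot, eyes gives the robot as it stands.
- The arm moves only by the shell command python3 -m crank 'ROWS' [OPENING] [FORCE]. ROWS is JSON, a list of rows, each a list of 6 numbers: the shift along the tool's x, y, z normalised to -1 to 1, where 1 is 0.8 m, then the turn, a rotation vector about the tool's x, y, z normalised to -1 to 1, where 1 is 0.5 rad. A call has 1 to 10 rows; each row is the pose to reach, as a shift and turn from the pose commanded when the call began, along the tool's axes at that moment; what a row does not reach only later rows make up. A row lasts 1/10 s, in which the tool goes at most 50 mm and 8.59 degrees, less where a joint would pass 70% of its speed; a pose out of reach is approached as far as the arm can. A call with a number of a shift or a turn outside -1 to 1 is refused whole. A call with a gripper value outside its range is refused whole. OPENING is the closure, from -1 (fully open) to 1 (shut), set as the call begins (- or left out, the last holds). The fingers move at their own pace and stop on an object; FORCE is the grip in N (left out, the last holds). Time passes only in rows, so rows that repeat a pose let the fingers close. It gives the time, the measured TCP pose, the force, the opening and the grip force at its end, in the units of the state.
- bot.state(): the state, without advancing time (a new reading comes with each control period).
- eyes.camera(name): name is "scene" or "top" or "wrist"; returns the picture (420x560x3 uint8, blue, green, red); there is no depth.
- eyes.camera_params(name): a dict with "fx", "fy", "cx", "cy" (pixels), "world_from_camera" (4x4, takes a point from camera to world coordinates); the wrist camera has in their place "T_tool_cam" (4x4, takes a point from camera to tool coordinates, whose origin is the TCP and whose axes are the flange's). Camera axes: x right, y up, looking along -z (the intrinsics and any distortion apply to the point x, -y, -z); pixel columns grow to the right and rows downward; lengths in m; the calibration is good to about 2 mm. A picture is of the moment at which its call begins: read the wrist's pose just before it. camera_params takes no time and is no camera call.
- bot.close_job(): hands the job in; it is judged then, once.
The state is a dict: "time_s": time; "qpos": joint angles; "dq": joint speeds; "effort": joint torques, N m; "tcp_pos": TCP position; "orientation": TCP orientation; "ft_force": force on the tool from outside, world axes, zero at the start; "ft_torque": the same for the moment, N m; "finger_gap": finger opening in m; "grip_force": force on a finger pad.
Only numpy, scipy, OpenCV 4.12 (cv2) and the standard library are available. Lean on these libraries where they do the work, as an engineer would, in place of code of your own. Each camera call takes 0.05 s, during which the arm holds its last target. There are 200 camera calls.

## Task

Fit the loose outlet head onto the threaded neck of the bench post and screw it on (clockwise seen from above) until its spout points straight at the middle of the steel cup, then let go of it so that it stays there by its thread. The thread has no stop at that place; find its start by feel with gentle pressure, never leaning hard on the post, and leave the cup and the other things where they stand.

Things in the scene. Friction and masses are not known exactly. Their poses are not given: they have to be found in the camera images.
- head_boss (a point): Loose aluminium outlet head, standing upright, open side down: round cap 54 mm across, 36 mm high (bore 45 mm, 30 mm deep), on top a square boss 30 x 30 mm, 28 mm high, to grip; 64 mm in all, 0.2 to 0.33 kg. This point: on its axis, 14 mm below the boss's top, 50 mm above the rim. z up; +x along the spout; the flats face +-x and +-y.
- spout_tip (a point): Mouth of the head's round side spout (13 mm thick), 74 mm from the head's axis along its +x, 47 mm below head_boss. Inside the cap two lugs, 7 mm wide and 4.2 mm high, undersides 4 mm above the rim, stand 6 mm inward at the head's +y and -y.
- stand: Post fixed upright to the bench: flange 68 mm across, pillar 38 mm thick, 85 mm high, with a threaded steel neck on top (41 mm across the thread) that does not turn. Origin on its axis at bench height; z up; +x points to the cup (a dark rib marks that side). To lift a screwed-on head it must be unscrewed.
- neck_foot (a point): On the post's axis, 85 mm up, where the neck begins (axes as the post). Right-hand thread, two opposite starts: each a 38 degree mouth open above, then a groove going down 6.5 mm over 142 degrees clockwise to a blind end. Where the mouths lie is not told: with the spout at the cup the lugs are 50 to 130 degrees clockwise of the middle of a mouth. Turning takes 0.1 to 0.3 N m.
- neck_top (a point): Top of the sprung plunger on the post's axis, 129 mm up. It pushes the head up (0.5 N per mm): in a mouth hold it down with 5 to 10 N or it pops up; screwed in, friction holds it. Head_boss height with lugs on top of the thread 144 to 151 mm (highest just before a mouth, going counter-clockwise), on a mouth's floor 140 mm, screwed on at the cup 136 to 141 mm.
- cup_centre (a point): Steel sample cup, 80 mm across, 73 mm high, handle on the side away from the post. This point is on its axis, half-way up. It stands on the bench 76 mm from the post's axis.
- jar: Bystander: screw-cap sample jar, 60 mm across, 74 mm high, origin under its centre.
- stopper_a: Bystander: rubber stopper, 27 mm across, 24 mm high, origin under its centre.
- roll: Bystander: roll of tape lying flat, 90 mm across, 18 mm high, origin under its centre.
Mind the look-alikes: they are no part of the job. Leave any orange look-alike of the part that bears cup_centre alone.

How it is judged:
At the end, for the whole second after the job is handed in: The head sits upright on the neck, screwed into the thread (boss point 132 to 143.5 mm above the bench, within 8 mm of the post's axis, tilted under 0.12 rad), with its spout mouth within 11 mm of the cup's axis seen from above, and released (horizontal distance between spout_tip and cup_centre below 0.011 m and horizontal distance between head_boss and stand below 0.008 m and z of head_boss in the frame of stand between 0.132 and 0.1435 m and angle between head_boss's own z axis and vertical below 0.12 rad); the robot touches nothing.
It fails at once if The post is loaded with more than 45 N (contact force between stand and anything else above 45 N).
It fails at once if The cup is moved by more than 15 mm (distance of cup_centre from where it was at the start of the episode above 0.015 m).
It fails at once if The jar, the stopper or the roll is moved by more than 20 mm (distance of any of jar, stopper_a, roll from where it was at the start of the episode above 0.02 m).
It also fails if it takes over 64 s, if anything falls off the work surface, if the arm or the gripper's body presses on something with over 40 N, if the wrist force passes 120 N, or if a joint passes its speed limit or range.

## Working session

There is one attempt and no reset: what is moved stays moved. The work goes in short steps, Python scripts to look and compute and a shell command to move; the robot and the scene stay as the last step left them, time stands still between calls to the robot, and variables do not carry over. Pictures are saved under pics/ and viewed, at most 10 in all, crops included, and the job is handed in when it is done.

```bash
ls; mkdir -p pics; python3 - <<'E'
from bench import bot, eyes
import cv2,json
s=bot.state();print({k:s[k] for k in('time_s','tcp_pos','orientation','ft_force','finger_gap')})
for n in("scene","top","wrist"):
    cv2.imwrite(f"pics/{n}0.png",eyes.camera(n)); print(n,eyes.camera_params(n))
a=cv2.imread("pics/scene0.png");b=cv2.imread("pics/top0.png")
E
```

```text
pics
{'time_s': 0.0, 'tcp_pos': array([0.1377538 , 0.60885663, 0.22157118]), 'orientation': array([-3.21399293e-04,  1.11166282e-01,  9.93801210e-01, -1.05335285e-03]), 'ft_force': array([ 0.10960787,  0.38754192, -0.41262887]), 'finger_gap': 0.0872317612624062}
scene {'fx': 509.92318633982455, 'fy': 509.92318633982455, 'cx': 279.9279294640284, 'cy': 214.91369301237486, 'world_from_camera': array([[ 0.73641272,  0.4977965 , -0.45814294,  0.05119762],
       [-0.67641419,  0.5290944 , -0.51236994, -0.53804227],
       [-0.0126551 ,  0.68721013,  0.72634846,  0.87174553],
       [ 0.        ,  0.        ,  0.        ,  1.        ]])}
top {'fx': 408.2389438077307, 'fy': 408.2389438077307, 'cx': 274.31423997792666, 'cy': 211.12857385642877, 'world_from_camera': array([[ 0.01592667,  0.98255249, -0.18530231,  0.31196419],
       [-0.99976478,  0.01292047, -0.01741954, -0.04183267],
       [-0.01472142,  0.18553615,  0.98252716,  1.12996128],
       [ 0.        ,  0.        ,  0.        ,  1.        ]])}
wrist {'fx': 355.8264715340035, 'fy': 355.8264715340035, 'cx': 281.6703694873808, 'cy': 209.4236407310509, 'T_tool_cam': array([[ 9.04264513e-04,  9.63154890e-01,  2.68945795e-01,
         7.44026024e-02],
       [ 9.99999586e-01, -8.44366787e-04, -3.38388407e-04,
        -1.52949377e-04],
       [-9.88315524e-05,  2.68945990e-01, -9.63155255e-01,
        -1.61393182e-01],
       [ 0.00000000e+00,  0.00000000e+00,  0.00000000e+00,
         1.00000000e+00]])}
```

View pics/scene0.png

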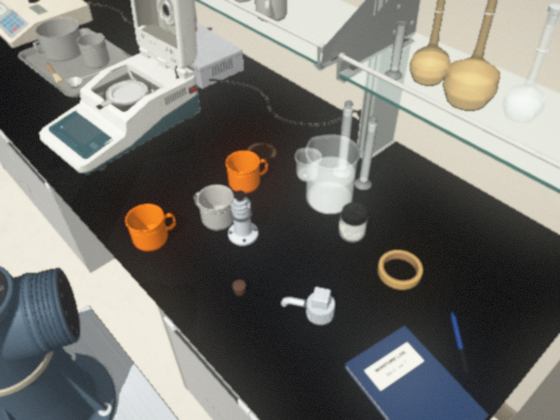

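View pics/top0.png

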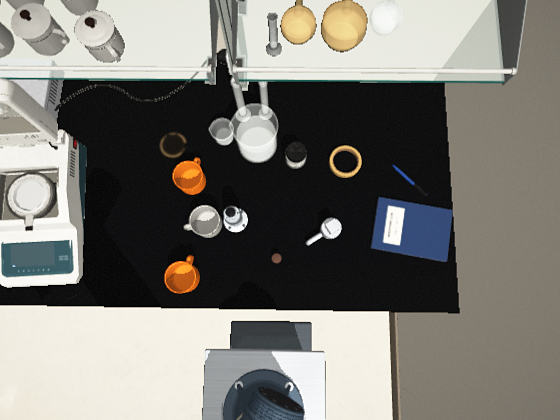

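The scene view shows the head at (320,305) with its spout to (285,302), the post at (242,220), the steel cup at (215,207), and orange cups at (243,170) and (148,227). The top view has the head at (331,228) with spout tip (308,243), the post at (236,219), and the cup at (205,221).

```bash
cat > h.py <<'E'
import numpy as np, cv2
from bench import bot, eyes
from scipy.spatial.transform import Rotation as R
def toolT(s):
    T=np.eye(4);q=s['orientation'];T[:3,:3]=R.from_quat([q[1],q[2],q[3],q[0]]).as_matrix();T[:3,3]=s['tcp_pos'];return T
def W(n,s=None):
    p=eyes.camera_params(n)
    return p,(p['world_from_camera'] if n!='wrist' else toolT(s)@p['T_tool_cam'])
def cast(n,uv,z,s=None):
    p,T=W(n,s);d=T[:3,:3]@np.array([(uv[0]-p['cx'])/p['fx'],-(uv[1]-p['cy'])/p['fy'],-1]);o=T[:3,3]
    return (o+d*(z-o[2])/d[2]).round(4)
def proj(n,X,s=None):
    p,T=W(n,s);c=np.linalg.inv(T)@np.r_[X,1];return np.array([p['cx']-p['fx']*c[0]/c[2],p['cy']+p['fy']*c[1]/c[2]])
E
python3 - <<'E'
from h import *
b=cv2.imread("pics/top0.png");a=cv2.imread("pics/scene0.png")
c=np.hstack([cv2.resize(b[190:260,180:260],None,fx=5,fy=5,interpolation=2),cv2.resize(b[200:270,290:370],None,fx=5,fy=5,interpolation=2)])
d=np.hstack([cv2.resize(a[180:250,180:280],None,fx=4,fy=4,interpolation=2),cv2.resize(a[270:340,270:370],None,fx=4,fy=4,interpolation=2)])
cv2.imwrite("pics/c1.png",np.vstack([cv2.resize(c,(800,350))[:310],d]))
for n,uv,z in [("top",(331,228),.05),("top",(308,243),.003),("top",(236,219),.0),("top",(205,221),.06),("scene",(320,295),.064),("scene",(285,302),.005)]: print(n,cast(n,uv,z))
E
```

```text
top [ 0.4719 -0.1745  0.05  ]
top [ 0.436  -0.1164  0.003 ]
top [0.5011 0.0855 0.    ]
top [0.4846 0.1612 0.06  ]
scene [ 0.4746 -0.1743  0.064 ]
scene [ 0.442  -0.1115  0.005 ]
```

View pics/c1.png

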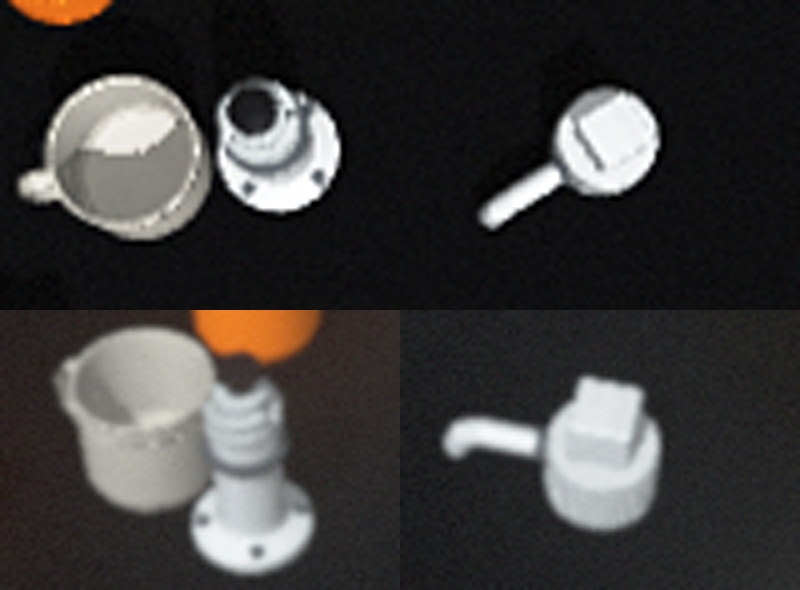

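```bash
cat >> h.py <<'E'
def go(x,y,z,yaw):
    "units for a move to TCP x,y,z with tool-x yaw (deg), tool down"
    s=bot.state();T=toolT(s);a=np.radians(yaw);X=[np.cos(a),np.sin(a),0];Z=[0,0,-1]
    G=np.c_[X,np.cross(Z,X),Z];d=T[:3,:3].T@(np.array([x,y,z])-T[:3,3])/.8
    r=R.from_matrix(T[:3,:3].T@G).as_rotvec()/.5
    print('t',round(s['time_s'],2),'tcp',s['tcp_pos'].round(4),'yaw',np.degrees(np.arctan2(T[1,0],T[0,0])).round(2),'F',s['ft_force'].round(1),'Tz',s['ft_torque'][2].round(2),'gap',s['finger_gap'].round(4),'q6',s['qpos'][5].round(2));print('shift',d.round(4),'turn',r.round(3))
E
python3 -m crank '[[-0.5,-0.41,0,0,0,1],[-0.5,-0.41,0,0,0,1],[-0.5,-0.41,0,0,0,1],[-0.5,-0.41,0,0,0,1],[-0.5,-0.41,0,0,0,1],[-0.5,-0.41,0,0,0,1],[-0.5,-0.41,0,0,0,1],[-0.5,-0.41,0,0,0,1],[-0.5,-0.41,0,0,0,1],[-0.5,-0.41,0,0,0,1]]' -1; python3 -c "from h import *;go(.47,-.175,.20,32)"
```

```text
time_s: 1.15
tcp_pos: [0.4459, 0.2131, 0.2226]
orientation: [-0.0, 0.354, 0.935, 0.0]
ft_force: [0.6, 1.1, 0.5]
finger_gap: 0.087
grip_force: 0.0Traceback (most recent call last):
  File "<string>", line 1, in <module>
    from h import *;go(.47,-.175,.20,32)
                    ~~^^^^^^^^^^^^^^^^^^
  File "h.py", line 19, in go
    print('t',round(s['time_s'],2),'tcp',s['tcp_pos'].round(4),'yaw',np.degrees(np.arctan2(T[1,0],T[0,0])).round(2),'F',s['ft_force'].round(1),'Tz',s['ft_torque'][2].round(2),'gap',s['finger_gap'].round(4),'q6',s['qpos'][5].round(2));print('shift',d.round(4),'turn',r.round(3))
                                                                                                                                                                                     ^^^^^^^^^^^^^^^^^^^^^
AttributeError: 'float' object has no attribute 'round'
```

```bash
sed -i "s/s\['finger_gap'\].round(4)/round(s['finger_gap'],4)/;s/s\['qpos'\]\[5\].round(2)/round(float(s['qpos'][5]),2)/;s/s\['ft_torque'\]\[2\].round(2)/round(float(s['ft_torque'][2]),2)/" h.py
python3 -m crank '[[-0.344,-0.344,0.03,0,0,1],[-0.344,-0.344,0.03,0,0,1],[-0.344,-0.344,0.03,0,0,1],[-0.344,-0.344,0.03,0,0,1],[-0.344,-0.344,0.03,0,0,1],[-0.344,-0.344,0.03,0,0,1],[-0.344,-0.344,0.03,0,0,1],[-0.344,-0.344,0.03,0,0,1]]'>/dev/null
python3 -m crank '[[0,0,0,0,0,1],[0,0,0,0,0,1],[0,0,0,0,0,1],[0,0,0,0,0,1]]' >/dev/null
python3 -m crank '[[0,0,0,0,0,1],[0,0,0,0,0,1],[0,0,0,0,0,1],[0,0,0,0,0,1]]' >/dev/null
python3 -m crank '[[0,0,0,0,0,0.7],[0,0,0,0,0,0.7],[0,0,0,0,0,0.7],[0,0,0,0,0,0.7],[0,0,0,0,0,0.7]]' >/dev/null
python3 - <<'E'
from h import *
go(.472,-.175,.07,32)
s=bot.state();im=eyes.camera('wrist');cv2.imwrite('pics/w1.png',im)
np.save('w1.npy',toolT(s))
E
```

```text
t 3.25 tcp [ 0.4693 -0.1735  0.1984] yaw 32.66 F [ 0.2 -0.9  0.1] Tz -0.06 gap 0.0869 q6 0.42
shift [0.0018 0.0035 0.1605] turn [-0.001  0.     0.023]
```

View pics/w1.png

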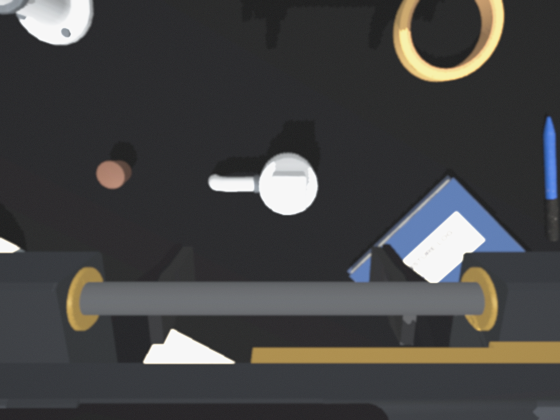

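The wrist view shows the head's cap at (288,184) with the spout running left to (213,182), so the closing line is nearly along the spout already.

```bash
python3 - <<'E'
from h import *
im=cv2.imread('pics/w1.png');g=cv2.cvtColor(im,6);T=np.load('w1.npy')
n,l,st,ce=cv2.connectedComponentsWithStats((g>110).astype(np.uint8));k=l[184,288];m=(l==k).astype(np.uint8)
print(st[k])
ys=[(c,np.where(m[:,c])[0].mean(),m[:,c].sum()) for c in range(214,252,4)];print(ys)
cap=cv2.morphologyEx(m,cv2.MORPH_OPEN,cv2.getStructuringElement(2,(25,25)));c=max(cv2.findContours(cap,0,1)[0],key=len)
print(cv2.fitEllipse(c),cv2.boundingRect(c))
p=eyes.camera_params('wrist')
print('wrist proj of candidates',[ (z,proj('wrist',[.472,-.175,z],dict(tcp_pos=T[:3,3],orientation=np.array(R.from_matrix(T[:3,:3]).as_quat())[[3,0,1,2]])).round(1)) for z in(.0,.036,.064)])
o=cv2.normalize(np.clip(g[145:225,200:330].astype(float),120,255),None,0,255,32).astype(np.uint8)
cv2.imwrite('pics/w1c.png',cv2.resize(o,None,fx=5,fy=5,interpolation=2))
E
```

```text
[ 208  153  110   62 3641]
[(214, np.float64(182.5), np.uint64(16)), (218, np.float64(183.0), np.uint64(15)), (222, np.float64(184.0), np.uint64(15)), (226, np.float64(184.0), np.uint64(15)), (230, np.float64(184.0), np.uint64(15)), (234, np.float64(184.0), np.uint64(15)), (238, np.float64(184.0), np.uint64(15)), (242, np.float64(184.0), np.uint64(15)), (246, np.float64(184.0), np.uint64(15)), (250, np.float64(184.0), np.uint64(15))]
((287.413818359375, 183.97198486328125), (59.14341354370117, 60.985145568847656), 172.3944091796875) (257, 153, 61, 62)
wrist proj of candidates [(0.0, array([284.8, 182.3])), (0.036, array([285.1, 189.8])), (0.064, array([285.4, 196.9]))]
```

View pics/w1c.png

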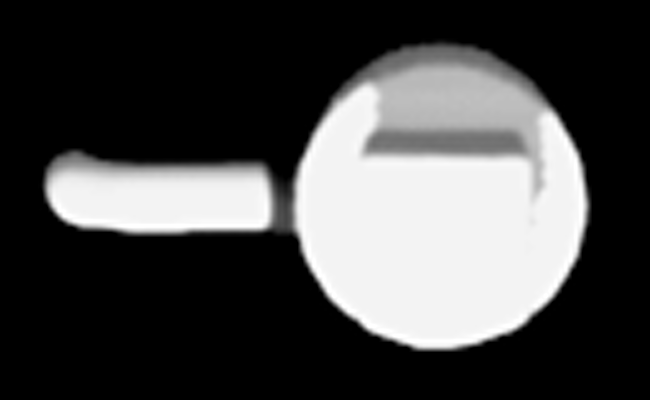

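```bash
python3 - <<'E'
from h import *
T=np.load('w1.npy');s=dict(tcp_pos=T[:3,3],orientation=np.array(R.from_matrix(T[:3,:3]).as_quat())[[3,0,1,2]])
a=cast('wrist',(287.8,186.2),.036,s);b=cast('wrist',(288.9,175.6),.064,s)-T[:3,0]*.015;t=cast('wrist',(212,183),.010,s)
print(a,b,t,np.degrees(np.arctan2(*(t-a)[1::-1])))
# top view checks
print('boss top',cast('top',(332.3,226.2),.064),'flange',cast('top',(235.6,220.2),.006),'plunger',cast('top',(230.3,211.4),.129),'cuprim',cast('top',(204.8,219.8),.073))
print('scene plunger',cast('scene',(180+243/4,180+65/4),.129),'flange',cast('scene',(180+253/4,180+218/4),.006),'cup',cast('scene',(180+145/4,180+72/4),.073))
go(*(a[:2]),.039,32.66)
E
```

```text
[ 0.4762 -0.1752  0.036 ] [ 0.47637157 -0.17559462  0.06400266] [ 0.4336 -0.113   0.01  ] 124.40675439218109
boss top [ 0.4746 -0.1763  0.064 ] flange [0.4967 0.0859 0.006 ] plunger [0.4986 0.0859 0.129 ] cuprim [0.4857 0.1595 0.073 ]
scene plunger [0.4965 0.0811 0.129 ] flange [0.4957 0.0846 0.006 ] cup [0.4866 0.161  0.073 ]
t 3.3 tcp [ 0.4693 -0.1735  0.1985] yaw 32.65 F [ 0.4 -0.2  0.6] Tz -0.03 gap 0.087 q6 0.42
shift [0.0061 0.0065 0.1993] turn [-0.  0. -0.]
```

```bash

python3 -m crank '[[0.0065,0.007,0.05,0,0,0],[0.0065,0.007,0.1,0,0,0],[0.0065,0.007,0.15,0,0,0],[0.0065,0.007,0.18,0,0,0],[0.0065,0.007,0.198,0,0,0],[0.0065,0.007,0.198,0,0,0]]'
python3 -m crank '[[0,0,0,0,0,0],[0,0,0,0,0,0],[0,0,0,0,0,0],[0,0,0,0,0,0],[0,0,0,0,0,0],[0,0,0,0,0,0]]' 1 40
python3 -c "from h import *;go(.476,-.1755,.2,32.66)"
```

```text
time_s: 3.9
tcp_pos: [0.4756, -0.1747, 0.0381]
orientation: [-0.002, 0.96, 0.281, -0.002]
ft_force: [0.2, -0.0, 0.3]
finger_gap: 0.0868
grip_force: 0.0
time_s: 4.5
tcp_pos: [0.477, -0.1755, 0.0405]
orientation: [0.0, 0.96, 0.281, 0.0]
ft_force: [0.1, 0.4, 0.5]
finger_gap: 0.047
grip_force: 0.0
t 4.5 tcp [ 0.477  -0.1755  0.0405] yaw 32.6 F [0.1 0.4 0.5] Tz 0.03 gap 0.047 q6 0.43
shift [-0.001  -0.0005 -0.1994] turn [ 0.001 -0.001 -0.002]
```

```bash

python3 -m crank '[[0,0,0,0,0,0],[0,0,0,0,0,0],[0,0,0,0,0,0],[0,0,0,0,0,0],[0,0,0,0,0,0]]' 1 40
python3 -m crank '[[0,0,-0.03,0,0,0],[0,0,-0.06,0,0,0],[0,0,-0.06,0,0,0]]'
python3 -c "from h import *;go(.476,-.1755,.20,32.66)"
```

```text
time_s: 5.0
tcp_pos: [0.4768, -0.1754, 0.0402]
orientation: [0.0, 0.96, 0.281, -0.0]
ft_force: [-0.8, 0.5, 2.2]
finger_gap: 0.0295
grip_force: 40.0
time_s: 5.3
tcp_pos: [0.4784, -0.1763, 0.0901]
orientation: [0.002, 0.96, 0.281, 0.002]
ft_force: [1.3, 0.3, -2.0]
finger_gap: 0.03
grip_force: 40.0
t 5.3 tcp [ 0.4784 -0.1763  0.0901] yaw 32.6 F [ 1.3  0.3 -2. ] Tz -0.01 gap 0.03 q6 0.43
shift [-0.0017 -0.0018 -0.1374] turn [ 0.009 -0.004 -0.002]
```

```bash

python3 -m crank '[[0,0,-0.06,0,0,0],[0.05,-0.04,-0.12,0,0,-0.3],[0.1,-0.08,-0.15,0,0,-0.5],[0.15,-0.11,-0.15,0,0,-0.7],[0.2,-0.15,-0.15,0,0,-0.85],[0.256,-0.183,-0.15,0,0,-1],[0.256,-0.183,-0.15,0,0,-1]]' >/dev/null
python3 -m crank '[[0,0,0,0,0,-0.25],[0,0,0,0,0,-0.5],[0,0,0,0,0,-0.75],[0,0,0,0,0,-1]]' >/dev/null
python3 -m crank '[[0,0,0,0,0,-0.25],[0,0,0,0,0,-0.5],[0,0,0,0,0,-0.75],[0,0,0,0,0,-1]]' >/dev/null
python3 -m crank '[[0,0,0,0,0,-0.25],[0,0,0,0,0,-0.5],[0,0,0,0,0,-0.75],[0,0,0,0,0,-1]]' >/dev/null
python3 -m crank '[[0,0,0,0,0,-0.25],[0,0,0,0,0,-0.44],[0,0,0,0,0,-0.44],[0,0,0,0,0,-0.44],[0,0,0,0,0,-0.44]]' 
python3 - <<'E'
from h import *
go(.497,.0855,.20,160)
s=bot.state();im=eyes.camera('wrist');cv2.imwrite('pics/w2.png',im)
np.save('w2.npy',toolT(s))
print(proj('wrist',[.497,.0855,.129],s),proj('wrist',[.497,.0855,.006],s))
E
```

```text
time_s: 7.7
tcp_pos: [0.5702, 0.0582, 0.2075]
orientation: [-0.001, 0.176, 0.984, -0.0]
ft_force: [0.6, 0.8, -1.4]
finger_gap: 0.0296
grip_force: 40.0
t 7.7 tcp [0.5702 0.0582 0.2075] yaw 159.71 F [ 0.6  0.8 -1.4] Tz 0.01 gap 0.0296 q6 -1.31
shift [0.0976 0.0002 0.0094] turn [-0.001 -0.002 -0.01 ]
[282.36530306 104.2517963 ] [282.14756182 106.38283569]
```

View pics/w2.png

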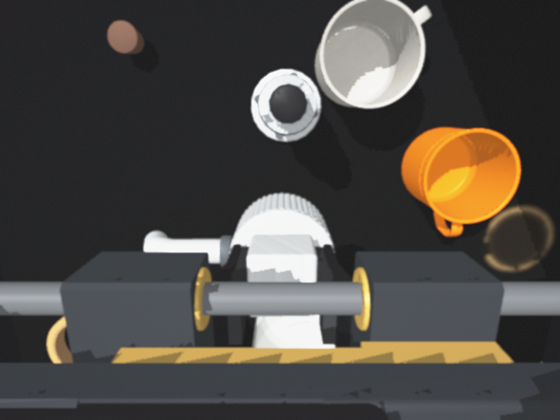

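The wrist view now looks straight down on the post: flange centre about (286,105), plunger about (288,103), steel cup rim about (371,52). The head is held squarely with its spout to the left.

```bash
python3 - <<'E'
from h import *
im=cv2.imread('pics/w2.png');g=cv2.cvtColor(im,6);T=np.load('w2.npy');s=dict(tcp_pos=T[:3,3],orientation=np.array(R.from_matrix(T[:3,:3]).as_quat())[[3,0,1,2]])
m=((g>100)*255).astype(np.uint8);l=cv2.connectedComponents(m)[1]
p=max(cv2.findContours((l==l[128,270]).astype(np.uint8),0,1)[0],key=len);(c,r)=cv2.minEnclosingCircle(p);e=cv2.fitEllipse(p)
print('flange',c,r,e);print(cast('wrist',e[0],.006,s))
mm=(g[80:130,265:312]<60).astype(np.uint8);l2,st,ce=cv2.connectedComponentsWithStats(mm)[1:];k=l2[24,23];print('plunger',ce[k]+[265,80],st[k]);print(cast('wrist',ce[k]+[265,80],.127,s))
p=max(cv2.findContours((l==l[15,330]).astype(np.uint8),0,1)[0],key=len);print('cup bbox',cv2.boundingRect(p),len(p))
print('cup',cast('wrist',(371,51),.073,s))
c=g[60:150,240:330];cv2.imwrite('pics/w2c.png',np.hstack([cv2.resize(c,None,fx=4,fy=4,interpolation=2),cv2.resize(g[0:110,310:435],(400,360),interpolation=2)]))
E
```

```text
flange (285.2651672363281, 104.61341857910156) 36.701290130615234 ((285.4284973144531, 104.68597412109375), (69.7412109375, 72.53206634521484), 7.808018207550049)
[0.4966 0.0891 0.006 ]
plunger [287.26553106 103.28507014] [   0    0   47   50 1996]
[0.4975 0.0887 0.127 ]
cup bbox (0, 0, 560, 420) 2452
cup [0.4829 0.1633 0.073 ]
```

View pics/w2c.png

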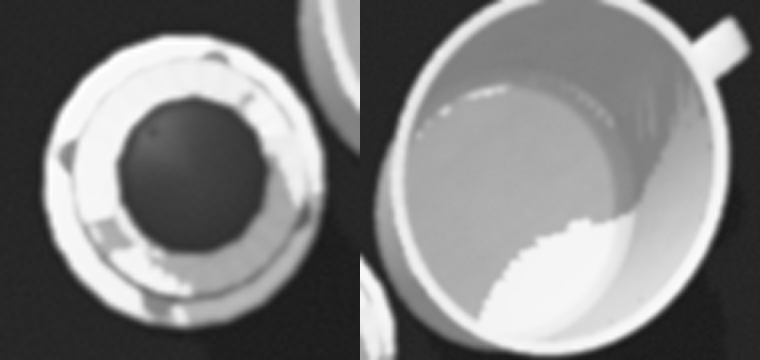

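```bash

python3 -m crank '[[0.05,-0.045,0,0,0,0.25],[0.098,-0.091,0,0,0,0.5],[0.098,-0.091,0,0,0,0.75],[0.098,-0.091,0,0,0,1]]' >/dev/null
python3 -m crank '[[0,0,0,0,0,0.25],[0,0,0,0,0,0.5],[0,0,0,0,0,0.75],[0,0,0,0,0,1]]' >/dev/null
python3 -m crank '[[0,0,0,0,0,0.25],[0,0,0,0,0,0.5],[0,0,0,0,0,0.75],[0,0,0,0,0,1],[0,0,0,0,0,1.0],[0,0,0,0,0,1.0],[0,0,0,0,0,1.0]]' >/dev/null
python3 - <<'E'
from h import *
go(.497,.0875,.20,70)
s=bot.state();im=eyes.camera('wrist');cv2.imwrite('pics/w3.png',im);np.save('w3.npy',toolT(s))
g=cv2.cvtColor(im,6);P=proj('wrist',[.497,.0875,.128],s);print(P)
x,y=P.astype(int);c=g[max(y-60,0):y+60,x-70:x+70];np.save('off.npy',[x-70,max(y-60,0)])
cv2.imwrite('pics/w3c.png',cv2.resize(c,None,fx=5,fy=5,interpolation=2)[:600])
mm=(g[y-30:y+30,x-30:x+30]<60).astype(np.uint8);l2,st,ce=cv2.connectedComponentsWithStats(mm)[1:]
for k in range(len(st)): print(st[k],ce[k]+[x-30,y-30])
E
```

```text
t 9.25 tcp [0.4718 0.017  0.2082] yaw 73.93 F [ 1.2 -0.5 -2.2] Tz -0.04 gap 0.0297 q6 0.08
shift [0.0934 0.0059 0.0102] turn [ 0.    -0.     0.137]
[290.14102394 107.93675655]
[   0    0   60   60 2577] [287.45168801 107.40357004]
[ 0  0  6  6 20] [261.65  78.6 ]
[50  0 10 12 60] [316.15  80.5 ]
[ 14  10  35  37 860] [293.17906977 103.71860465]
[50 47 10 13 62] [316.22580645 132.25806452]
[ 0 54  6  6 21] [261.66666667 134.33333333]
```

View pics/w3c.png

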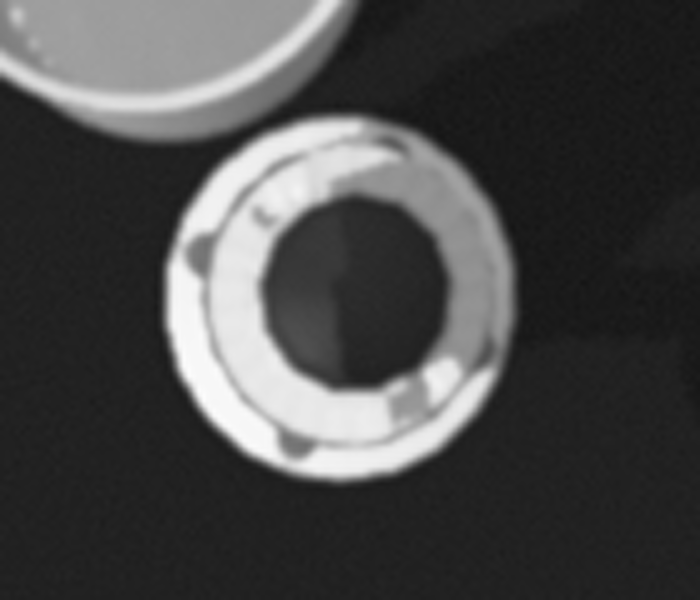

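The second near view agrees: post axis about (0.4976, 0.089). Thread marks sit at about 112°/292°, so I'll start at spout yaw 250° and turn clockwise.

```bash

python3 -m crank '[[0.05,0.003,0,0,0,-0.25],[0.095,0.006,0,0,0,-0.5],[0.095,0.006,0,0,0,-0.75],[0.095,0.006,0,0,0,-1]]' >/dev/null
python3 -m crank '[[0,0,0,0,0,-0.25],[0,0,0,0,0,-0.5],[0,0,0,0,0,-0.75],[0,0,0,0,0,-1]]' >/dev/null
python3 -m crank '[[0,0,0,0,0,-0.25],[0,0,0,0,0,-0.5],[0,0,0,0,0,-0.75],[0,0,0,0,0,-1],[0,0,0,0,0,-1],[0,0,0,0,0,-1],[0,0,0,0,0,-1]]' >/dev/null
python3 -c "from h import *;go(.4976,.089,.156,160)"
```

```text
t 10.8 tcp [0.4975 0.0887 0.2081] yaw 159.7 F [-0.7  0.8 -2.7] Tz 0.02 gap 0.03 q6 -1.26
shift [0.0001 0.0004 0.0652] turn [ 0.   -0.   -0.01]
```

```bash

python3 -m crank '[[0,0,0.02,0,0,0],[0,0,0.032,0,0,0],[0,0,0.04,0,0,0],[0,0,0.045,0,0,0],[0,0,0.05,0,0,0],[0,0,0.05,0,0,0]]' | sed -n 2,4p
python3 -m crank '[[0,0,0.005,0,0,0],[0,0,0.01,0,0,0],[0,0,0.015,0,0,0],[0,0,0.02,0,0,0],[0,0,0.025,0,0,0],[0,0,0.025,0,0,0]]' 
python3 -c "from h import *;go(.4976,.089,.140,160)"
```

```text
tcp_pos: [0.4974, 0.0887, 0.1678]
orientation: [-0.0, 0.176, 0.984, -0.0]
ft_force: [-0.2, -0.3, -2.6]
time_s: 12.0
tcp_pos: [0.4971, 0.0887, 0.1475]
orientation: [-0.001, 0.175, 0.984, -0.0]
ft_force: [-0.0, 0.7, -2.4]
finger_gap: 0.0298
grip_force: 40.0
t 12.0 tcp [0.4971 0.0887 0.1475] yaw 159.78 F [-0.   0.7 -2.4] Tz 0.03 gap 0.0298 q6 -1.26
shift [-0.0004  0.0006  0.0094] turn [-0.001 -0.003 -0.008]
```

No contact so far. Continuing down in about 1 mm steps.

```bash

python3 -m crank '[[0,0,0.002,0,0,0],[0,0,0.005,0,0,0],[0,0,0.007,0,0,0],[0,0,0.009,0,0,0],[0,0,0.009,0,0,0]]' | sed -n 2,4p
python3 -m crank '[[0,0,0.0015,0,0,0],[0,0,0.003,0,0,0],[0,0,0.003,0,0,0]]' | sed -n 2,4p
python3 -m crank '[[0,0,0.0015,0,0,0],[0,0,0.003,0,0,0],[0,0,0.003,0,0,0]]' | sed -n 2,4p
python3 -c "from h import *;go(.4976,.089,.140,160)"
```

```text
tcp_pos: [0.4974, 0.0886, 0.1408]
orientation: [-0.0, 0.175, 0.984, -0.0]
ft_force: [0.8, 0.3, -2.6]
tcp_pos: [0.4975, 0.0886, 0.1384]
orientation: [-0.0, 0.175, 0.984, -0.0]
ft_force: [-0.0, 0.3, -1.8]
tcp_pos: [0.4977, 0.0886, 0.1361]
orientation: [0.0, 0.175, 0.984, 0.0]
ft_force: [0.1, -0.4, -1.3]
t 13.1 tcp [0.4977 0.0886 0.1361] yaw 159.79 F [ 0.1 -0.4 -1.3] Tz 0.03 gap 0.0299 q6 -1.26
shift [ 0.0003  0.0004 -0.0048] turn [ 0.     0.    -0.007]
```

```bash

for i in 1; do
python3 -m crank '[[0,0,0.0015,0,0,0],[0,0,0.0015,0,0,0]]' | sed -n '2p;4p'
python3 -m crank '[[0,0,0.0015,0,0,0],[0,0,0.0015,0,0,0]]' | sed -n '2p;4p'
python3 -m crank '[[0,0,0.001,0,0,0],[0,0,0.001,0,0,0]]' | sed -n '2p;4p'
done
python3 -c "from h import *;go(.4976,.089,.140,160)"
```

```text
tcp_pos: [0.4977, 0.0886, 0.1357]
ft_force: [-1.7, -0.2, 4.4]
tcp_pos: [0.4978, 0.0887, 0.1354]
ft_force: [-3.2, -0.3, 11.9]
tcp_pos: [0.4978, 0.0887, 0.1353]
ft_force: [-4.0, -0.2, 16.5]
t 13.7 tcp [0.4978 0.0887 0.1353] yaw 159.81 F [-4.  -0.2 16.5] Tz -0.02 gap 0.0299 q6 -1.26
shift [ 0.0004  0.0003 -0.0058] turn [ 0.     0.003 -0.007]
```

```bash

python3 -m crank '[[0,0,-0.001,0,0,0.05],[0,0,-0.001,0,0,0.1],[0,0,-0.001,0,0,0.15],[0,0,-0.001,0,0,0.2]]' | sed -n '2p;4p'
python3 -m crank '[[0,0,0.0005,0,0,0.05],[0,0,0.0005,0,0,0.1],[0,0,0.0005,0,0,0.15],[0,0,0.0005,0,0,0.2]]' | sed -n '2p;4p'
python3 -c "from h import *;go(.4976,.089,.140,160)"
```

```text
tcp_pos: [0.4983, 0.0887, 0.1353]
ft_force: [-1.6, 0.3, 9.2]
tcp_pos: [0.4986, 0.0886, 0.1351]
ft_force: [-0.9, -0.0, 9.5]
t 14.5 tcp [0.4986 0.0886 0.1351] yaw 148.31 F [-0.9 -0.   9.5] Tz 0.12 gap 0.0299 q6 -1.06
shift [ 0.0014 -0.0002 -0.0062] turn [ 0.002  0.006 -0.408]
```

```bash

python3 -m crank '[[0,0,0.0005,0,0,0.07],[0,0,0.0005,0,0,0.13],[0,0,0.0005,0,0,0.2]]' | sed -n '2p;4p'
python3 -m crank '[[0,0,0.0005,0,0,0.07],[0,0,0.0005,0,0,0.13],[0,0,0.0005,0,0,0.2]]' | sed -n '2p;4p'
python3 -m crank '[[0,0,0.0005,0,0,0.07],[0,0,0.0005,0,0,0.13],[0,0,0.0005,0,0,0.2]]' | sed -n '2p;4p'
python3 -c "from h import *;go(.4976,.089,.140,160)"
```

```text
tcp_pos: [0.4986, 0.0882, 0.1347]
ft_force: [-1.8, -1.4, 9.9]
tcp_pos: [0.4988, 0.0882, 0.1345]
ft_force: [-1.8, -1.4, 10.7]
tcp_pos: [0.4986, 0.0879, 0.1342]
ft_force: [-2.7, -3.0, 12.9]
t 15.4 tcp [0.4986 0.0879 0.1342] yaw 131.15 F [-2.7 -3.  12.9] Tz 0.1 gap 0.0297 q6 -0.76
shift [ 0.0018 -0.     -0.0073] turn [ 0.     0.007 -1.007]
```

```bash

python3 -m crank '[[0,0,0.0002,0,0,0.07],[0,0,0.0002,0,0,0.13],[0,0,0.0002,0,0,0.2]]' | sed -n '2p;4p'
python3 -m crank '[[0,0,0.0002,0,0,0.07],[0,0,0.0002,0,0,0.13],[0,0,0.0002,0,0,0.2]]' | sed -n '2p;4p'
python3 -c "from h import *;go(.4976,.089,.140,160)"
```

```text
tcp_pos: [0.4985, 0.088, 0.1339]
ft_force: [-2.2, -2.0, 11.0]
tcp_pos: [0.4986, 0.0881, 0.1335]
ft_force: [-2.1, -1.5, 7.6]
t 16.0 tcp [0.4986 0.0881 0.1335] yaw 119.65 F [-2.1 -1.5  7.6] Tz 0.09 gap 0.0298 q6 -0.56
shift [ 0.0016 -0.0005 -0.0081] turn [ 0.002  0.006 -1.408]
```

```bash

python3 -m crank '[[0,0,0.0008,0,0,0.07],[0,0,0.0008,0,0,0.13],[0,0,0.0008,0,0,0.2]]' | sed -n '2p;4p'
python3 -m crank '[[0,0,0.0008,0,0,0.07],[0,0,0.0008,0,0,0.13],[0,0,0.0008,0,0,0.2]]' | sed -n '2p;4p'
python3 -c "from h import *;go(.4976,.089,.140,160)"
```

```text
tcp_pos: [0.4984, 0.0883, 0.1319]
ft_force: [-0.3, -1.4, 2.3]
tcp_pos: [0.4984, 0.0885, 0.1311]
ft_force: [0.3, 0.6, 1.7]
t 16.6 tcp [0.4984 0.0885 0.1311] yaw 108.15 F [0.3 0.6 1.7] Tz -0.04 gap 0.0298 q6 -0.36
shift [ 0.0009 -0.0007 -0.0112] turn [ 0.002  0.003 -1.81 ]
```

Dropped into the mouth at a spout yaw of about 200°. Seating it gently on the floor before turning on.

```bash

python3 -m crank '[[0,0,0.001,0,0,0],[0,0,0.0015,0,0,0],[0,0,0.0015,0,0,0]]' | sed -n '2p;4p'
python3 -m crank '[[0,0,0.001,0,0,0],[0,0,0.001,0,0,0]]' | sed -n '2p;4p'
python3 -c "from h import *;go(.4976,.089,.140,160)"
```

```text
tcp_pos: [0.4983, 0.0885, 0.1301]
ft_force: [-0.5, -0.5, 4.4]
tcp_pos: [0.4984, 0.0885, 0.13]
ft_force: [-1.8, -0.4, 10.7]
t 17.1 tcp [0.4984 0.0885 0.13  ] yaw 108.27 F [-1.8 -0.4 10.7] Tz -0.05 gap 0.0294 q6 -0.36
shift [ 0.0009 -0.0007 -0.0125] turn [ 0.003  0.004 -1.806]
```

```bash

python3 -m crank '[[0,0,0.0001,0,0,0.07],[0,0,0.0002,0,0,0.14],[0,0,0.0003,0,0,0.2]]' | sed -n '2p;4p'
python3 -m crank '[[0,0,0.0001,0,0,0.07],[0,0,0.0002,0,0,0.14],[0,0,0.0003,0,0,0.2]]' | sed -n '2p;4p'
python3 -m crank '[[0,0,0.0001,0,0,0.07],[0,0,0.0002,0,0,0.14],[0,0,0.0003,0,0,0.2]]' | sed -n '2p;4p'
python3 -c "from h import *;go(.4976,.089,.126,10)"
```

```text
tcp_pos: [0.4986, 0.0885, 0.13]
ft_force: [-1.8, -0.8, 12.3]
tcp_pos: [0.4989, 0.0885, 0.1299]
ft_force: [-1.3, -0.5, 14.1]
tcp_pos: [0.4992, 0.0885, 0.1299]
ft_force: [-1.8, -0.7, 14.0]
t 18.0 tcp [0.4992 0.0885 0.1299] yaw 91.05 F [-1.8 -0.7 14. ] Tz 0.13 gap 0.0297 q6 -0.06
shift [ 0.0007 -0.002   0.0048] turn [ 0.008 -0.005  2.829]
```

```bash

python3 -m crank '[[0,0,0,0,0,0.07],[0,0,0,0,0,0.14],[0,0,0,0,0,0.2]]' | sed -n '2p;4p'
python3 -m crank '[[0,0,0,0,0,0.07],[0,0,0,0,0,0.14],[0,0,0,0,0,0.2]]' | sed -n '2p;4p'
python3 -m crank '[[0,0,0.0001,0,0,0.07],[0,0,0.0002,0,0,0.14],[0,0,0.0003,0,0,0.2]]' | sed -n '2p;4p'
python3 -c "from h import *;go(.4976,.089,.126,10)"
```

```text
tcp_pos: [0.4994, 0.0884, 0.1298]
ft_force: [-0.5, -0.3, 12.3]
tcp_pos: [0.5003, 0.0884, 0.1297]
ft_force: [0.8, -1.0, 9.0]
tcp_pos: [0.5004, 0.0882, 0.1295]
ft_force: [0.2, -1.4, 9.1]
t 18.9 tcp [0.5004 0.0882 0.1295] yaw 73.87 F [ 0.2 -1.4  9.1] Tz 0.14 gap 0.0296 q6 0.24
shift [ 0.     -0.0037  0.0043] turn [ 0.011 -0.009  2.229]
```

```bash

python3 -m crank '[[0,0,0.0001,0,0,0.07],[0,0,0.0002,0,0,0.14],[0,0,0.0003,0,0,0.2]]' | sed -n '2p;4p'
python3 -m crank '[[0,0,0.0001,0,0,0.07],[0,0,0.0002,0,0,0.14],[0,0,0.0003,0,0,0.2]]' | sed -n '2p;4p'
python3 -m crank '[[0,0,0.0001,0,0,0.07],[0,0,0.0002,0,0,0.14],[0,0,0.0003,0,0,0.2]]' | sed -n '2p;4p'
python3 -c "from h import *;go(.4976,.089,.126,10)"
```

```text
tcp_pos: [0.5003, 0.0881, 0.1292]
ft_force: [1.3, -1.4, 9.6]
tcp_pos: [0.5003, 0.0879, 0.129]
ft_force: [0.3, -2.2, 9.9]
tcp_pos: [0.5002, 0.0879, 0.1287]
ft_force: [1.6, -2.5, 10.7]
t 19.8 tcp [0.5002 0.0879 0.1287] yaw 56.68 F [ 1.6 -2.5 10.7] Tz 0.11 gap 0.0297 q6 0.54
shift [-0.0006 -0.0035  0.0034] turn [ 0.01  -0.009  1.63 ]
```

```bash

python3 -m crank '[[0,0,0.0001,0,0,0.07],[0,0,0.0002,0,0,0.14],[0,0,0.0003,0,0,0.21],[0,0,0.0004,0,0,0.28],[0,0,0.0005,0,0,0.35],[0,0,0.0006,0,0,0.4]]' | sed -n '2p;4p'
python3 -m crank '[[0,0,0.0001,0,0,0.07],[0,0,0.0002,0,0,0.14],[0,0,0.0003,0,0,0.21],[0,0,0.0004,0,0,0.28],[0,0,0.0005,0,0,0.35],[0,0,0.0006,0,0,0.4]]' | sed -n '2p;4p'
python3 -c "from h import *;go(.4976,.089,.126,10.8)"
```

```text
tcp_pos: [0.5001, 0.0877, 0.1282]
ft_force: [1.3, -2.4, 10.7]
tcp_pos: [0.5001, 0.0877, 0.1277]
ft_force: [0.4, -3.4, 10.4]
t 21.0 tcp [0.5001 0.0877 0.1277] yaw 33.8 F [ 0.4 -3.4 10.4] Tz 0.08 gap 0.0299 q6 0.94
shift [-0.0017 -0.0031  0.0022] turn [ 0.008 -0.009  0.803]
```

```bash

python3 -m crank '[[0,0,0.0001,0,0,0.07],[0,0,0.0002,0,0,0.14],[0,0,0.0003,0,0,0.21],[0,0,0.0004,0,0,0.28],[0,0,0.0005,0,0,0.35],[0,0,0.0005,0,0,0.4]]' | sed -n '2p;4p'
python3 -m crank '[[0,0,0.0001,0,0,0.07],[0,0,0.0002,0,0,0.14],[0,0,0.0003,0,0,0.21],[0,0,0.0003,0,0,0.28],[0,0,0.0003,0,0,0.35],[0,0,0.0003,0,0,0.4],[0,0,0.0003,0,0,0.4]]' | sed -n '2p;4p'
python3 - <<'E'
from h import *
go(.4976,.089,.126,10.8)
for n in('scene','top','wrist'): cv2.imwrite(f'pics/{n}4.png',eyes.camera(n))
E
```

```text
tcp_pos: [0.5, 0.0876, 0.1273]
ft_force: [0.3, -2.5, 9.5]
tcp_pos: [0.4996, 0.0878, 0.1268]
ft_force: [0.1, -2.7, 8.3]
t 22.3 tcp [0.4996 0.0878 0.1268] yaw 10.88 F [ 0.1 -2.7  8.3] Tz 0.02 gap 0.03 q6 1.34
shift [-0.0022 -0.0019  0.001 ] turn [ 0.005 -0.009  0.003]
```

View pics/wrist4.png

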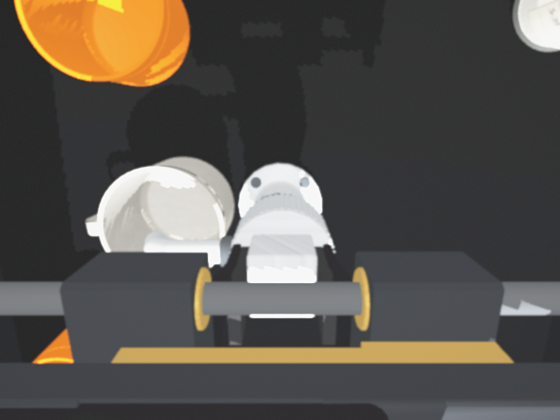

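Spout lies over the steel cup (mouth about (150,243), cup rim spanning columns 98–228). Unloading, then releasing and lifting.

```bash

python3 -m crank '[[0,0,-0.0012,0,0,0],[0,0,-0.0012,0,0,0]]' | sed -n '2p;4p'
python3 -m crank '[[0,0,0,0,0,0],[0,0,0,0,0,0],[0,0,0,0,0,0],[0,0,0,0,0,0],[0,0,0,0,0,0],[0,0,0,0,0,0],[0,0,0,0,0,0]]' -1 | sed -n '2,5p'
python3 -m crank '[[0,0,-0.02,0,0,0],[0,0,-0.05,0,0,0],[0,0,-0.1,0,0,0],[-0.05,0,-0.15,0,0,0],[-0.1,0,-0.15,0,0,0],[-0.1,0,-0.15,0,0,0],[-0.1,0,-0.15,0,0,0]]' | sed -n '2,5p'
python3 - <<'E'
from h import *
s=bot.state();im=eyes.camera('wrist');cv2.imwrite('pics/w5.png',im);np.save('w5.npy',toolT(s));cv2.imwrite('pics/top5.png',eyes.camera('top'))
print(s['time_s'])
for X in([.4976,.089,.152],[.484,.1627,.091],[.4829,.1633,.073]): print(proj('wrist',X,s).round(1),proj('top',X).round(1))
E
```

```text
tcp_pos: [0.4994, 0.0881, 0.1271]
ft_force: [1.0, -1.6, 5.2]
tcp_pos: [0.4975, 0.0887, 0.1262]
orientation: [-0.0, 0.996, 0.094, -0.0]
ft_force: [-0.2, 0.4, -0.1]
finger_gap: 0.0777
tcp_pos: [0.4184, 0.0736, 0.2467]
orientation: [0.0, 0.996, 0.094, 0.001]
ft_force: [-0.1, 0.2, -0.2]
finger_gap: 0.0872
24.05
[281.6  98.2] [227.9 210. ]
[193.7 100. ] [202.3 219.3]
[197.6 101.7] [203.3 220.8]
```

View pics/w5.png

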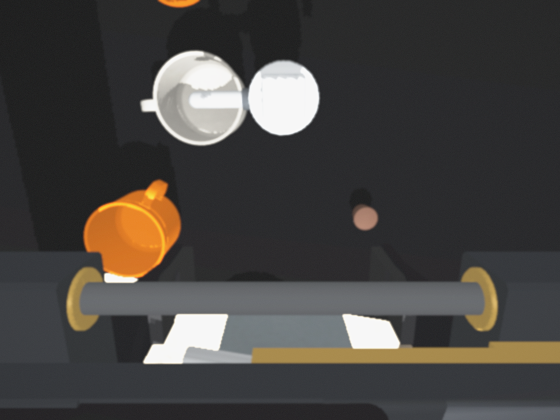

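The head stands on the post with the spout mouth at about (196,100). The cup rim's centre is about (199,98), so the mouth is within a few mm of the axis. The gripper is clear, so I'm handing in.

```bash
python3 -c "
from bench import bot
print(bot.close_job())"
```

```text
the job is handed in; nothing more can be done
None
```

The head is screwed onto the post and released, with its spout mouth within about 3 mm of the cup's axis by the last wrist view. The job was handed in at about 24 s of the 64 s limit, and no verdict came back.

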